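# Load and set the plate warmer

## Robot

A 7-joint arm with a two-finger parallel gripper is mounted at the origin on the work surface. World frame = base frame: x ahead of the robot, y to its left, z up, the work surface at z = 0. Lengths are in m, angles in rad, forces in N, time in s.
With the tool pointing down it reaches from about 0.4 to 0.85 m from the base axis. Payload 4.5 kg.
Tool frame: the origin (TCP) lies midway between the tips of the shut fingers; the grasp point (between the pads) lies r.grasp_offset behind it (r.grasp_offset is the distance from the TCP to the grasp point, in m); z points along the fingers, y is the line along which they close (so a half turn about z gives the same grasp; the last joint's range is limited). The gripper opens to 88 mm and grips with 3 to 60 N. Pads are 18 mm wide; open, the fingers measure 123 mm over their backs; the gripper's body (75 mm by 187 mm) begins 45 mm behind the grasp point.
Start: joints at [-1.138, 0.689, -0.195, 1.565, 0.157, 0.902, -0.215], TCP at [0.243, 0.576, 0.239] pointing down, gripper open.
Joint ranges: [-3.01, 3.01], [-0.46, 2.08], [-1.47, 1.51], [0.13, 2.56], [-1, 4.14], [0.04, 2.09], [-2.66, 2.66]. Speed limits (rad/s): [2.57, 2.57, 3.14, 3.14, 3.14, 3.14, 3.14].

## Interface

Orientations are given as a unit quaternion [w, x, y, z].
In Python, from bench import r, optics, ticket gives the robot as it stands. The module is installed in compiled form; this text tells all that it offers.
- The arm moves only by the tool arm_command, never from a script. Its argument "moves" is text: rows parted by semicolons, each of 4 numbers parted by spaces: the shift along the tool's x, y, z each as a share of 1 m, from -1 to 1, then the turn about the tool's z as a share of 360 degrees, from -1 to 1. A call has 1 to 5 rows; each row is the pose to reach, as a shift and turn from the pose commanded when the call began, along the tool's axes at that moment, turning the shorter way round; what a row does not reach only later rows make up. A row lasts 1/8 s, in which the tool goes at most 62.5 mm and 10.7 degrees, less where a joint would pass 70% of its speed; a pose out of reach is approached as far as the arm can. A call with a number of a shift or a turn outside -1 to 1 is refused whole. A call with a gripper value outside its range is refused whole. "gripper" is the opening, from 0 (shut) to 1 (fully open), set as the call begins (left out, the last holds). The fingers move at their own pace and stop on an object; "grip_force" is the grip in N (left out, the last holds). Time passes only in rows, so rows that repeat a pose let the fingers close. It gives the time, the measured TCP pose, the force, the opening and the grip force at its end, in the units of the state.
- r.read_state(): the state, without advancing time (a new reading comes with each control period).
- optics.grab_frame(name): name is "scene" or "top"; returns the picture (480x640x3 uint8, red, green, blue); there is no depth.
- optics.camera_params(name): a dict with "fx", "fy", "cx", "cy" (pixels), "distortion" ([k1, k2, p1, p2, k3] as OpenCV has them; the pictures are not rectified), "cam_to_world" (4x4, takes a point from camera to world coordinates). Camera axes: x right, y down, z forward; pixel columns grow to the right and rows downward; lengths in m; the calibration is good to about 2 mm. A picture is of the moment at which its call begins. camera_params takes no time and is no camera call.
- ticket.close_job(): hands the job in; it is judged then, once.
The state is a dict: "time_s": time; "q": joint angles; "joint_velocities": joint speeds; "joint_efforts": joint torques, N m; "tcp_pos": TCP position; "tcp_rot": TCP orientation; "wrist_force": force on the tool from outside, world axes, zero at the start; "moment": the same for the moment, N m; "grip_width": finger opening in m; "finger_force": force on a finger pad.
Only numpy, scipy, OpenCV 4.12 (cv2) and the standard library are available. Lean on these libraries where they do the work, as an engineer would, in place of code of your own. Each camera call takes 0.05 s, during which the arm holds its last target. There are 200 camera calls.

## Task

Slide the plate warmer's heat grip fully to off (the end nearest the robot), then lift the handled wooden cover board off the pad and set it aside on the counter, stack all the tapas plates there are squarely in one pile centred on the marked pad, lengthwise with it, and lay the cover board squarely on top. Only then slide the heat grip level with the red marker clip and let go, leaving the jar, mug and bottle where they stand.

Things in the scene. Friction and masses are not known exactly. Their poses are not given: they have to be found in the camera images.
- warmer: Fixed buffet warmer: low aluminium box 220 (x) x 300 (y) x 30 mm tall with a flat top; origin at the centre of its underside, on the counter. On its top: the heat control track at y = -95 mm (right-hand side seen from the robot), running along x, and the marked pad at y = +45 mm. The counter (z = 0) is flat and open on both sides of it, with at least one plate-sized free place to set things down.
- pad (a point): Centre of the grey pad with a white outline (135 x 79 mm, long side along the warmer's x) on the warmer's top, flush with it, 30 mm above the counter; axes as the warmer's.
- heat (a joint): Position of the heat slider along its track, m: 0 = off, fully at the end nearest the robot; 0.13 = fully at the far end. It moves along the warmer's +x and stays where left (about 1.5 N friction).
- heat_top (a point): Centre of the top of the white slider grip, 84 mm above the counter. The grip is a block 20 mm along the track, 28 mm across it and 40 mm tall, on a dark track housing 180 x 40 x 14 mm on the warmer's top.
- clip: Fixed red marker clip beside the heat track (6 mm along the track, 22 mm across, 8 mm tall, standing on the warmer's top); origin at the centre of its underside, x along the track as the warmer's x. The slider is at the mark when the grip's centre is level with the clip along the track.
- cover: Loose light wooden cover board 130 (x) x 80 (y) x 12 mm with a dark wooden handle bar centred on it, 70 mm long (along x), 22 mm wide, 28 mm tall (40 mm overall); origin at the centre of the underside, z up. 0.2 kg. Starts lying on the warmer's pad, a little askew.
- jar: Amber glass jar, 80 mm across, 120 mm tall, not part of the job; origin at the centre of its foot.
- mug: White mug, 80 mm across, 95 mm tall, not part of the job; origin at the centre of its foot.
- oil: Green glass bottle, 66 mm across, 200 mm tall, not part of the job; origin at the centre of its foot.
- plate1: Loose thick flat oblong stoneware tapas plate, blue with a thin white line around its top, a solid slab 120 (x) x 62 (y) x 18 mm, flat on top and beneath; origin at the centre of its underside, z up. About 0.25 kg. Starts flat on the counter beside the warmer, or is absent.
- plate2: Loose thick flat oblong stoneware tapas plate, terracotta with a thin white line around its top, a solid slab 120 (x) x 62 (y) x 18 mm, flat on top and beneath; origin at the centre of its underside, z up. About 0.25 kg. Starts flat on the counter beside the warmer, or is absent.
- plate3: Loose thick flat oblong stoneware tapas plate, blue with a thin white line around its top, a solid slab 120 (x) x 62 (y) x 18 mm, flat on top and beneath; origin at the centre of its underside, z up. About 0.25 kg. Starts flat on the counter beside the warmer, or is absent.
- plate4: Loose thick flat oblong stoneware tapas plate, green with a thin white line around its top, a solid slab 120 (x) x 62 (y) x 18 mm, flat on top and beneath; origin at the centre of its underside, z up. About 0.25 kg. Starts flat on the counter beside the warmer, or is absent.
- plate5: Loose thick flat oblong stoneware tapas plate, terracotta with a thin white line around its top, a solid slab 120 (x) x 62 (y) x 18 mm, flat on top and beneath; origin at the centre of its underside, z up. About 0.25 kg. Starts flat on the counter beside the warmer, or is absent.
There are look-alikes about, which are no part of the job. Leave any purple or turquoise look-alike of the plate3 alone.

How it is judged:
By the outcome, as a careful person would: the job done as asked, in the order asked, and still so for the second after the job is handed in, with the robot touching nothing.
Of plate1, plate2, plate3, plate4, plate5 only 3 to 5 are there at a start; the rules pass over those that are not, and their reading is None.
At some moment in a run one of plate1, plate2, plate3, plate4, plate5, cover may be knocked a few centimetres aside while the robot is not near it.
Once in a run the grip may slacken for a moment while it holds something.
It also fails if it takes over 210 s, if anything falls off the work surface, if the arm or the gripper's body presses on something with over 40 N, if the wrist force passes 120 N, or if a joint passes its speed limit or range.

## Working session

There is one attempt and no reset: what is moved stays moved. The work goes in short steps, Python scripts to look and compute and a tool call to move; the robot and the scene stay as the last step left them, time stands still between calls to the robot, and variables do not carry over. Pictures are saved under pics/ and viewed, at most 14 in all, crops included, and the job is handed in when it is done.

Besides the shell and the picture viewer there is one more tool, called after ">>>" as name(argument=value, ...) on one line, values as JSON. arm_command: Moves the arm, as the interface text tells. Its arguments: {"type":"object","properties":{"moves":{"type":"string"},"gripper":{"type":"number"},"grip_force":{"type":"number"}},"required":["moves"]}

```bash
mkdir -p pics; ls
python3 - <<'E'
from bench import r,optics
import cv2,numpy as np
np.set_printoptions(precision=4,suppress=True)
for n in("scene","top"):
    im=optics.grab_frame(n);cv2.imwrite(f"pics/{n}0.png",im[:,:,::-1])
    p=optics.camera_params(n);print(n,p)
print(r.read_state(),r.grasp_offset)
E
```

```text
pics
scene {'fx': 496.94293329173354, 'fy': 496.94293329173354, 'cx': 318.7415123640281, 'cy': 239.32173302051652, 'distortion': array([-0.1171,  0.    ,  0.    ,  0.    ,  0.    ]), 'cam_to_world': array([[ 0.5694,  0.6182, -0.5418,  1.2289],
       [ 0.822 , -0.4177,  0.3872, -0.5031],
       [ 0.0131, -0.6658, -0.746 ,  1.0703],
       [ 0.    ,  0.    ,  0.    ,  1.    ]])}
top {'fx': 523.4390066831495, 'fy': 523.4390066831495, 'cx': 320.37461891484946, 'cy': 239.67740602487856, 'distortion': array([-0.008,  0.   ,  0.   ,  0.   ,  0.   ]), 'cam_to_world': array([[ 0.0034, -0.9966,  0.0824,  0.3761],
       [-0.9999, -0.0044, -0.0114,  0.0238],
       [ 0.0117, -0.0824, -0.9965,  1.7491],
       [ 0.    ,  0.    ,  0.    ,  1.    ]])}
{'time_s': 0.1, 'q': array([-1.1382,  0.6899, -0.1945,  1.5662,  0.1573,  0.9025, -0.2151]), 'joint_velocities': array([ 0.0017, -0.0013, -0.0001, -0.0032, -0.0003, -0.0014,  0.0011]), 'joint_efforts': array([ -0.0027, -52.8502,  -1.2714, -15.3838,  -0.0526,   0.002 ,
         0.    ]), 'tcp_pos': array([0.2425, 0.5754, 0.238 ]), 'tcp_rot': array([-0.0001,  0.198 ,  0.9802, -0.0008]), 'wrist_force': array([ 0.0731,  0.7909, -0.6782]), 'moment': array([-0.0093,  0.0313, -0.0087]), 'finger_force': 0.0, 'grip_width': 0.08822745415351405} 0.0187
```

View pics/top0.png

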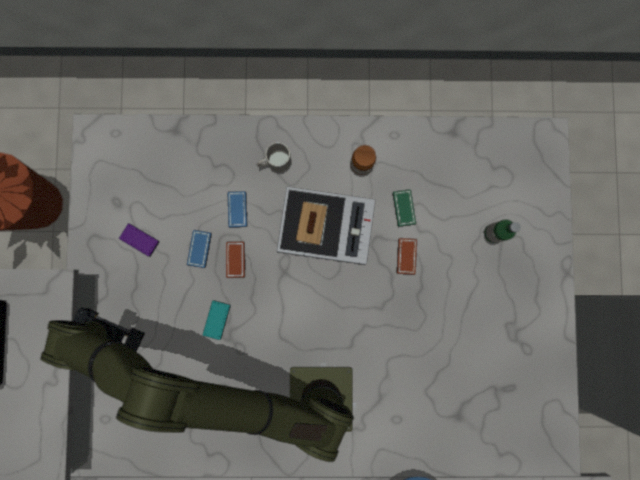

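View pics/scene0.png

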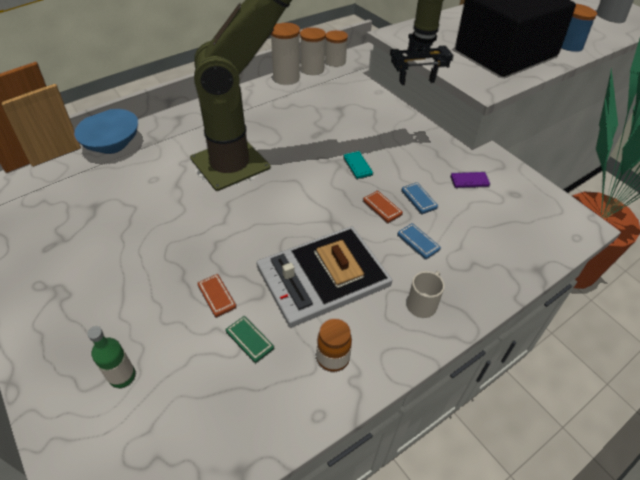

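Top view: warmer at (327,226) with the cover at (312,223). Plates are blue (237,209) and (199,249), terracotta (235,260) and (407,256), green (403,208), so all five are there. The look-alikes, to be left alone, are purple (139,239) and turquoise (217,320). The slider grip is at (355,231), the clip at (367,220).

```bash
cat > h.py <<'E'
from bench import r,optics
import cv2,numpy as np
from scipy.spatial.transform import Rotation as R
np.set_printoptions(precision=4,suppress=True)
HSV={'blue':((100,80,60),(115,255,255)),'terra':((3,120,80),(12,255,230)),'green':((60,90,30),(85,255,200)),
 'wood':((12,60,110),(22,180,255))}
def ray(n,px,z):
    p=optics.camera_params(n);K=np.array([[p['fx'],0,p['cx']],[0,p['fy'],p['cy']],[0,0,1]])
    u=cv2.undistortPoints(np.float64(px).reshape(-1,1,2),K,p['distortion']).reshape(-1,2)
    T=p['cam_to_world'];d=np.c_[u,np.ones(len(u))]@T[:3,:3].T;o=T[:3,3]
    return (o+d*((z-o[2])/d[:,2])[:,None])[:,:2]
def rects(n,im,col,z,amin=250):
    hsv=cv2.cvtColor(im,cv2.COLOR_RGB2HSV);m=cv2.inRange(hsv,*[np.array(v) for v in HSV[col]])
    m=cv2.morphologyEx(m,cv2.MORPH_CLOSE,np.ones((3,3)))
    out=[]
    for c in cv2.findContours(m,cv2.RETR_EXTERNAL,cv2.CHAIN_APPROX_NONE)[0]:
        if cv2.contourArea(c)<amin: continue
        px=c.reshape(-1,2).mean(0)
        w=ray(n,c.reshape(-1,2),z);(cx,cy),(a,b),t=cv2.minAreaRect(np.float32(w*1000))
        if a<b: t+=90;a,b=b,a
        t=(t+90)%180-90
        if a<180: out.append((col,px.round(),np.array([cx,cy]).round(1),round(a),round(b),round(t,1)))
    return out
def tool(): 
    s=r.read_state();w=s['tcp_rot'];return s,R.from_quat([w[1],w[2],w[3],w[0]])
def go(x,y,z,closedeg):
    """shift/turn from now to TCP x,y,z (m) with tool y along closedeg (mod 180)"""
    s,q=tool();d=q.inv().apply(np.array([x,y,z])-s['tcp_pos']);ty=q.apply([0,1,0])
    now=np.degrees(np.arctan2(ty[1],ty[0]));t=(closedeg-now+90)%180-90
    print('shift',d.round(4),'turn',round(-t/360,4),'now',s['tcp_pos'],'close',round((now+90)%180-90,2),'grip',round(s['grip_width'],4),'F',s['wrist_force'].round(1),'q7',s['q'][6].round(2),'t',s['time_s'])
E
python3 - <<'E'
from h import *
for n in("top","scene"):
    im=optics.grab_frame(n)
    for c,z in(('blue',.018),('terra',.018),('green',.018),('wood',.042)):
        for o in rects(n,im,c,z): print(n,*o)
    x,y=(265,175) if n=="top" else (245,220)
    c=im[y:y+100,x:x+130] if n=="top" else im[y:y+110,x:x+160]
    cv2.imwrite(f'pics/z_{n}.png',cv2.resize(c,None,fx=5,fy=5,interpolation=cv2.INTER_CUBIC)[:,:,::-1])
E
```

```text
top blue [200. 248.] [486.8 403. ] 115 53 -8.2
top blue [238. 210.] [620.5 280.3] 114 56 1.0
top terra [234. 259.] [454.1 287.4] 93 36 0.9
top terra [406. 255.] [ 469.  -278.6] 98 48 -3.2
top terra [364. 156.] [ 803.1 -144.4] 68 65 -62.9
top green [404. 207.] [ 628.3 -271.1] 95 48 8.1
top wood [311. 223.] [573.   34.3] 130 78 -10.4
scene blue [419. 242.] [628.2 274.1] 117 61 4.5
scene blue [419. 198.] [496.8 398.1] 118 62 -9.3
scene terra [216. 296.] [ 473.9 -287.8] 120 58 -1.7
scene terra [594. 202.] [825.7 877.5] 109 98 -3.2
scene terra [383. 207.] [460.9 279.4] 120 62 3.9
scene green [107. 353.] [ 479.9 -586.6] 88 67 6.5
scene green [251. 344.] [ 635.2 -280.2] 117 57 8.5
scene wood [339. 262.] [577.4  30.8] 134 82 -10.6
```

View pics/z_top.png

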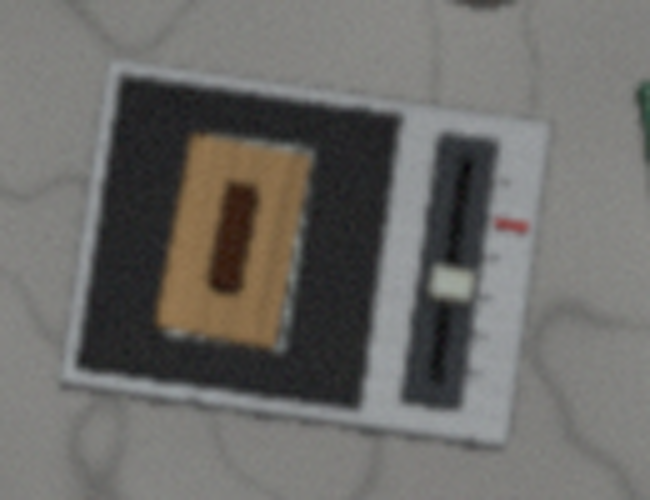

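View pics/z_scene.png

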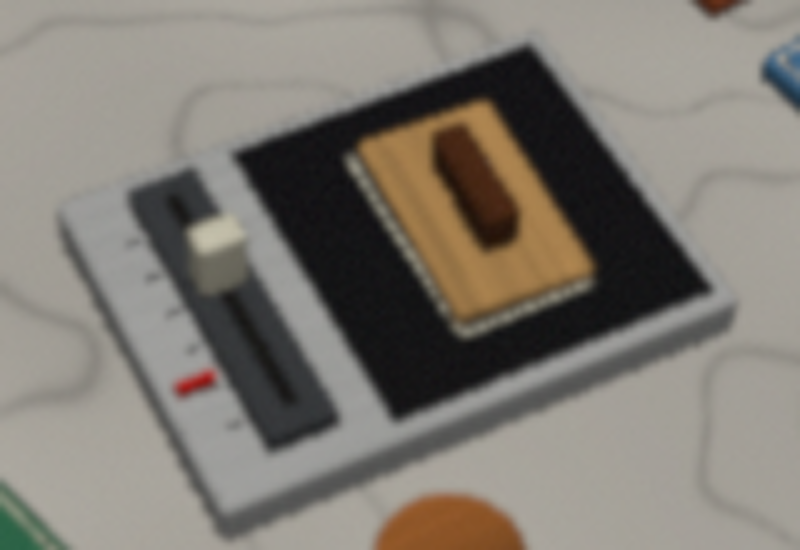

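Crops: the white grip is at full-image (355,231), just past mid-track. The red clip is at (367,220), further from the robot. The cover lies on the pad, and the pad's white line shows on its right and near sides.

```bash
cat >> h.py <<'E'
def mrect(n,m,z,amin,amax):
    out=[]
    for c in cv2.findContours(m,cv2.RETR_EXTERNAL,cv2.CHAIN_APPROX_NONE)[0]:
        A=cv2.contourArea(c)
        if not amin<A<amax: continue
        w=ray(n,(c.reshape(-1,2)+.5)/4-.5,z);(cx,cy),(a,b),t=cv2.minAreaRect(np.float32(w*1000))
        if a<b: t+=90;a,b=b,a
        M=cv2.moments(c);cen=ray(n,[[(M['m10']/A+.5)/4-.5,(M['m01']/A+.5)/4-.5]] if 0 else [[(M['m10']/M['m00']+.5)/4-.5,(M['m01']/M['m00']+.5)/4-.5]],z)[0]*1000
        out.append(dict(px=(c.reshape(-1,2).mean(0)/4).round(),rect=np.array([cx,cy]).round(1),cen=cen.round(1),size=(round(a),round(b)),yaw=round((t+90)%180-90,1)))
    return out
def up(im): return cv2.cvtColor(cv2.resize(im,None,fx=4,fy=4,interpolation=cv2.INTER_CUBIC),cv2.COLOR_RGB2HSV)
def mask(h,lo,hi): return cv2.inRange(h,np.array(lo),np.array(hi))
PL={'blue':((100,130,60),(118,255,255)),'terra':((2,150,80),(13,255,255)),'green':((60,140,25),(85,255,255))}
def plates(n,h,z=.018):
    out=[]
    for c,(lo,hi) in PL.items():
        for o in mrect(n,mask(h,lo,hi),z,3000,16000):
            if 80<o['size'][0]<135 and o['size'][1]<75: out.append((c,o))
    return out
E
python3 - <<'E'
from h import *
for n in("top","scene"):
    h=up(optics.grab_frame(n)); print(n)
    for c,o in plates(n,h): print(c,*o.values())
    B=np.zeros(h.shape[:2],np.uint8)
    if n=="top": B[700:1080,1060:1520]=255
    else: B[880:1300,980:1600]=255
    print('panel',*[list(o.values()) for o in mrect(n,mask(h,(0,0,0),(180,255,55))&B,.03,20000,90000)])
    print('housing',*[list(o.values()) for o in mrect(n,cv2.morphologyEx(mask(h,(0,0,0),(180,255,105))&B,cv2.MORPH_CLOSE,np.ones((25,25))),.044,4000,200000)])
    print('clip',*[list(o.values()) for o in mrect(n,(mask(h,(0,110,60),(8,255,255))|mask(h,(172,110,60),(180,255,255)))&B,.036,60,1500)])
    print('grip?',*[list(o.values()) for o in mrect(n,mask(h,(15,15,140),(45,90,255))&B,.084,400,6000)])
    print('wood',*[list(o.values()) for o in mrect(n,mask(h,(8,90,110),(22,255,255))&B,.042,5000,60000)])
E
```

```text
top
terra [235. 260.] [453.7 287. ] [453.3 286.8] (93, 36) 1.8
terra [407. 256.] [ 466.8 -283.3] [ 466.8 -283.3] (93, 36) -4.1
panel [array([313., 223.]), array([573.9,  30.9]), array([573.3,  31. ]), (194, 184), -8.0]
housing [array([329., 231.]), array([558.8, -10.2]), array([560.2,   8.4]), (288, 215), 82.2]
clip
grip?
wood [array([312., 223.]), array([573.2,  34.6]), array([572.6,  34.9]), (128, 77), -10.9]
scene
blue [419. 239.] [621.8 282.7] [623.  282.8] (92, 34) 2.9
terra [216. 293.] [ 466.8 -284.3] [ 468.7 -284.6] (97, 39) -3.7
terra [383. 204.] [453.4 286.6] [454.8 286.5] (98, 40) 0.2
panel [array([338., 266.]), array([574.4,  29.9]), array([579.5,  26.3]), (195, 186), -8.1]
housing [array([312., 285.]), array([587.5, -30.4]), array([594.6, -16. ]), (293, 222), 82.0]
clip [array([284., 296.]), array([ 586.4, -149.7]), array([ 586.5, -149.6]), (20, 8), 79.6]
grip? [array([289., 267.]), array([ 543.8, -107.6]), array([ 544.6, -107.4]), (27, 21), 80.8]
wood [array([340., 262.]), array([576.3,  31.8]), array([578.4,  31.1]), (134, 81), -10.7]
```

Run:
```python
from h import *
go(.5438,-.1076,.2,-8)
```

```text
shift [-0.5429 -0.5128  0.0387] turn 0.2088 now [0.2426 0.5758 0.2384] close 67.15 grip 0.088 F [-0.4 -0.8 -0.6] q7 -0.22 t 0.3
```

>>> arm_command(moves="-0.21 -0.2 0.02 0; -0.21 -0.2 0.02 0; -0.21 -0.2 0.02 0; -0.21 -0.2 0.02 0; -0.21 -0.2 0.02 0")

```text
time_s: 0.92
tcp_pos: [0.3596, 0.3069, 0.2187]
tcp_rot: [0.0, 0.199, 0.98, -0.001]
wrist_force: [-0.7, 0.2, 0.9]
grip_width: 0.0882
finger_force: 0.0
```

>>> arm_command(moves="-0.21 -0.2 0 0; -0.21 -0.2 0 0; -0.21 -0.2 0 0; -0.21 -0.2 0 0; -0.21 -0.2 0 0")

```text
time_s: 1.55
tcp_pos: [0.4754, 0.0409, 0.2188]
tcp_rot: [0.0, 0.2, 0.98, -0.0]
wrist_force: [1.1, 0.6, 0.1]
grip_width: 0.0879
finger_force: 0.0
```

>>> arm_command(moves="-0.123 -0.113 0 0.13; -0.123 -0.113 0 0.13; -0.123 -0.113 0 0.13; -0.123 -0.113 0 0.13; -0.123 -0.113 0 0.13")

```text
time_s: 2.17
tcp_pos: [0.544, -0.1083, 0.2186]
tcp_rot: [0.0, 0.573, 0.82, -0.0]
wrist_force: [-0.8, -0.1, -0.4]
grip_width: 0.0883
finger_force: 0.0
```

Run:
```python
from h import *
go(.5438,-.1076,.12,-8)
```

```text
shift [0.0008 0.     0.0986] turn 0.078 now [ 0.544  -0.1083  0.2186] close 20.09 grip 0.0883 F [-0.8 -0.1 -0.4] q7 0.41 t 2.175
```

>>> arm_command(moves="0.001 0 0.05 0.078; 0.001 0 0.08 0.078; 0.001 0 0.1 0.078; 0.001 0 0.13 0.078; 0.001 0 0.163 0.078")

```text
time_s: 2.8
tcp_pos: [0.5442, -0.1065, 0.055]
tcp_rot: [0.0, 0.753, 0.658, 0.0]
wrist_force: [-0.0, 1.6, 0.2]
grip_width: 0.088
finger_force: 0.0
```

>>> arm_command(moves="0 0 0 0; 0 0 0 0; 0 0 0 0; 0 0 0 0; 0 0 0 0", gripper=0, grip_force=10)

```text
time_s: 3.42
tcp_pos: [0.5438, -0.1067, 0.0563]
tcp_rot: [0.0, 0.753, 0.658, 0.0]
wrist_force: [0.7, 0.9, 0.5]
grip_width: 0.0402
finger_force: 0.0
```

>>> arm_command(moves="0 0 0 0; 0 0 0 0; 0 0 0 0")

```text
time_s: 3.8
tcp_pos: [0.5433, -0.1067, 0.0557]
tcp_rot: [-0.0, 0.753, 0.658, -0.0]
wrist_force: [-0.3, 0.9, 0.5]
grip_width: 0.0202
finger_force: 10.0
```

Run:
```python
from h import *
go(.5438-.055*.99,-.1076+.055*.139,.056,-8)
```

```text
shift [-0.0006 -0.0543 -0.0002] turn 0.0007 now [ 0.5433 -0.1067  0.0557] close -7.74 grip 0.0202 F [-0.3  0.9  0.5] q7 0.08 t 3.8
```

>>> arm_command(moves="0 -0.015 0 0; 0 -0.03 0 0; 0 -0.042 0 0; 0 -0.048 0 0; 0 -0.052 0 0")

```text
time_s: 4.42
tcp_pos: [0.4923, -0.0995, 0.0557]
tcp_rot: [0.0, 0.753, 0.658, 0.0]
wrist_force: [1.1, 1.1, -1.1]
grip_width: 0.0199
finger_force: 10.0
```

>>> arm_command(moves="0 -0.002 0 0; 0 -0.004 0 0; 0 -0.006 0 0; 0 -0.006 0 0")

```text
time_s: 4.92
tcp_pos: [0.4902, -0.0992, 0.0558]
tcp_rot: [0.003, 0.753, 0.658, 0.003]
wrist_force: [7.5, -0.1, -6.9]
grip_width: 0.0199
finger_force: 10.0
```

>>> arm_command(moves="0 0.004 0 0; 0 0.004 0 0; 0 0.004 0 0; 0 0.004 0 0", gripper=1)

```text
time_s: 5.42
tcp_pos: [0.4894, -0.0994, 0.0557]
tcp_rot: [-0.0, 0.753, 0.658, -0.0]
wrist_force: [1.1, 0.4, -0.9]
grip_width: 0.0581
finger_force: 0.0
```

>>> arm_command(moves="0 0 -0.05 0; 0 0 -0.1 0; 0 0 -0.15 0; 0 0 -0.15 0")

```text
time_s: 5.92
tcp_pos: [0.4919, -0.0999, 0.209]
tcp_rot: [0.003, 0.753, 0.658, 0.002]
wrist_force: [0.2, -0.7, 0.0]
grip_width: 0.0878
finger_force: 0.0
```

```bash
cat >> h.py <<'E'
def box(y0,y1,x0,x1):
    B=np.zeros((1920,2560),np.uint8);B[y0*4:y1*4,x0*4:x1*4]=255;return B
PB={'top':(175,270,265,380),'scene':(220,325,245,400)}
def show(n,what,l): 
    for o in l: print(n,what,*o.values())
PL['green']=((60,100,20),(88,255,255));PL['blue']=((100,120,60),(118,255,255))
E
python3 - <<'E'
from h import *
for n in("top","scene"):
    im=optics.grab_frame(n);h=up(im)
    cv2.imwrite(f"pics/{n}1.png",im[:,:,::-1])
    for c,o in plates(n,h): print(n,c,*o.values())
    B=box(*PB[n])
    show(n,'handle',mrect(n,mask(h,(0,100,20),(12,255,95))&B,.07,1000,8000))
    show(n,'wood',mrect(n,mask(h,(8,90,110),(22,255,255))&B,.042,5000,60000))
    show(n,'clip',mrect(n,(mask(h,(0,70,60),(8,255,255))|mask(h,(172,70,60),(180,255,255)))&B,.036,60,1500))
    show(n,'grip',mrect(n,mask(h,(10,8,140),(50,90,255))&B,.084,400,6000))
go(.5745,.033,.2,79.3)
E
```

```text
top blue [198. 249.] [488.9 408.2] [488.6 408.1] (94, 36) -8.9
top blue [237. 209.] [621.2 283.6] [621.7 283.5] (93, 37) 2.0
top terra [235. 260.] [453.3 287.4] [453.2 286.9] (94, 35) 0.9
top terra [407. 256.] [ 467.  -283.4] [ 467.1 -283.1] (93, 36) -3.4
top green [405. 208.] [ 629.  -276.1] [ 628.9 -276.2] (95, 38) 8.4
top handle [311. 222.] [572.1  34.7] [571.8  34.8] (67, 19) -11.4
top wood [312. 223.] [573.4  34.6] [572.7  34.9] (128, 78) -10.5
scene blue [419. 239.] [622.  282.6] [623.1 282.7] (94, 36) 2.6
scene blue [420. 196.] [489.4 406.8] [490.6 406.7] (92, 35) -9.2
scene terra [216. 293.] [ 466.7 -284.3] [ 468.7 -284.6] (97, 40) -3.6
scene terra [383. 204.] [453.4 286.6] [454.8 286.4] (98, 40) 0.2
scene green [107. 353.] [ 479.6 -586.6] [ 480.9 -586.3] (89, 67) 4.9
scene green [249. 337.] [ 629.4 -277.6] [ 630.8 -277.5] (97, 39) 8.2
scene green [358. 165.] [263.2 338.7] [265.1 337.9] (129, 64) -14.9
scene handle [340. 257.] [582.3  27.1] [583.6  26.6] (78, 24) -12.4
scene wood [340. 262.] [576.5  31.7] [578.6  31. ] (134, 82) -10.2
scene clip [284. 296.] [ 586.4 -149.5] [ 586.3 -149.6] (23, 11) 82.4
shift [0.1425 0.0663 0.0058] turn -0.2417 now [ 0.4897 -0.0993  0.2058] close -7.72 grip 0.0883 F [ 1.   0.  -0.4] q7 0.06 t 6.025
```

>>> arm_command(moves="0.142 0.066 0 -0.12; 0.142 0.066 0 -0.12; 0.142 0.066 0 -0.12; 0.142 0.066 0 -0.12; 0.142 0.066 0 -0.12")

```text
time_s: 6.65
tcp_pos: [0.5733, 0.0324, 0.2037]
tcp_rot: [-0.002, 0.459, 0.889, -0.001]
wrist_force: [0.4, -0.0, 0.8]
grip_width: 0.0882
finger_force: 0.0
```

>>> arm_command(moves="0 0 0 -0.1217; 0 0 0 -0.1217; 0 0 0 -0.1217; 0 0 0 -0.1217; 0 0 0 -0.1217")

```text
time_s: 7.28
tcp_pos: [0.5736, 0.0315, 0.2046]
tcp_rot: [-0.001, 0.096, 0.995, -0.0]
wrist_force: [0.0, 0.1, 0.4]
grip_width: 0.0883
finger_force: 0.0
```

Run:
```python
from h import *
go(.5738,.034,.047,79.3)
```

```text
shift [-0.0001  0.0025  0.1576] turn -0.0009 now [0.5736 0.0315 0.2046] close 78.99 grip 0.0883 F [0.  0.1 0.4] q7 0.96 t 7.275
```

>>> arm_command(moves="0 0.0025 0.05 0; 0 0.0025 0.1 0; 0 0.0025 0.13 0; 0 0.0025 0.15 0; 0 0.0025 0.158 0")

```text
time_s: 7.9
tcp_pos: [0.5739, 0.0344, 0.0462]
tcp_rot: [-0.001, 0.095, 0.995, -0.001]
wrist_force: [-0.1, -0.2, 0.7]
grip_width: 0.0879
finger_force: 0.0
```

>>> arm_command(moves="0 0 0 0; 0 0 0 0; 0 0 0 0; 0 0 0 0; 0 0 0 0", gripper=0, grip_force=30)

```text
time_s: 8.52
tcp_pos: [0.5751, 0.0349, 0.048]
tcp_rot: [0.0, 0.093, 0.996, 0.0]
wrist_force: [0.1, 1.1, -0.6]
grip_width: 0.04
finger_force: 0.0
```

>>> arm_command(moves="0 0 0 0; 0 0 0 0; 0 0 0 0; 0 0 0 0")

```text
time_s: 9.02
tcp_pos: [0.5749, 0.0347, 0.0477]
tcp_rot: [-0.0, 0.093, 0.996, -0.0]
wrist_force: [-0.5, 0.2, 1.5]
grip_width: 0.0216
finger_force: 30.0
```

>>> arm_command(moves="0 0 -0.05 0; 0 0 -0.1 0; 0 0 -0.15 0; 0 0 -0.15 0")

```text
time_s: 9.52
tcp_pos: [0.5773, 0.0356, 0.2012]
tcp_rot: [0.004, 0.094, 0.996, 0.001]
wrist_force: [-0.6, -0.1, -2.7]
grip_width: 0.0222
finger_force: 30.0
```

Run:
```python
from h import *
go(.55,-.41,.2,82)
```

```text
shift [-0.0561 -0.4429  0.0003] turn -0.0076 now [0.5773 0.0356 0.2012] close 79.27 grip 0.0222 F [-0.6 -0.1 -2.7] q7 0.95 t 9.525
```

>>> arm_command(moves="-0.03 -0.22 0 0; -0.03 -0.22 0 0; -0.03 -0.22 0 0; -0.03 -0.22 0 0; -0.03 -0.22 0 0")

```text
time_s: 10.15
tcp_pos: [0.5614, -0.1913, 0.1955]
tcp_rot: [-0.002, 0.097, 0.995, -0.001]
wrist_force: [0.4, 1.1, -2.1]
grip_width: 0.0217
finger_force: 30.0
```

>>> arm_command(moves="-0.026 -0.222 0 0; -0.026 -0.222 0 0; -0.026 -0.222 0 0; -0.026 -0.222 0 0; -0.026 -0.222 0 0")

```text
time_s: 10.78
tcp_pos: [0.5461, -0.4125, 0.1955]
tcp_rot: [-0.001, 0.096, 0.995, -0.0]
wrist_force: [-0.1, 0.5, -3.2]
grip_width: 0.022
finger_force: 30.0
```

Run:
```python
from h import *
go(.55,-.41,.019,82)
for n in("top","scene"):
    im=optics.grab_frame(n);cv2.imwrite(f"pics/{n}2.png",im[:,:,::-1])
x=optics.grab_frame("top")[170:300,260:540];y=optics.grab_frame("scene")[200:420,80:420]
a=cv2.resize(x,(780,362));cv2.imwrite('pics/c2.png',a[:,:,::-1])
```

```text
shift [-0.0038  0.0033  0.1765] turn -0.0083 now [ 0.5461 -0.4125  0.1955] close 79.02 grip 0.022 F [-0.1  0.5 -3.2] q7 1.68 t 10.775
```

View pics/c2.png

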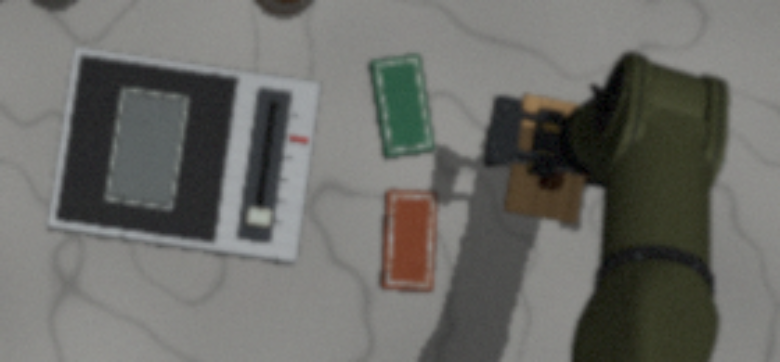

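The grip is now at the near end (off). The pad is clear, its grey rectangle at about (312,223), and the cover is held over the free spot on the right.

>>> arm_command(moves="0 0 0.05 0; 0 0 0.1 0; 0 0 0.14 0; 0 0 0.165 0; 0 0 0.176 0")

```text
time_s: 11.6
tcp_pos: [0.5479, -0.4072, 0.0201]
tcp_rot: [-0.001, 0.092, 0.996, 0.001]
wrist_force: [0.7, 0.4, -1.3]
grip_width: 0.022
finger_force: 30.0
```

>>> arm_command(moves="0 0 0 0; 0 0 0.001 0")

```text
time_s: 11.85
tcp_pos: [0.5491, -0.41, 0.0222]
tcp_rot: [0.001, 0.093, 0.996, -0.0]
wrist_force: [0.9, 0.5, -1.7]
grip_width: 0.022
finger_force: 30.0
```

Run:
```python
from h import *
go(.55,-.41,.019,82)
L={}
for n in("top","scene"):
    h=up(optics.grab_frame(n));B=box(*PB[n])
    m=mask(h,(0,0,75),(180,255,255))&B
    # pad grey interior: bright blob inside black panel
    show(n,'pad',[o for o in mrect(n,m,.03,5000,40000)])
    show(n,'panel',mrect(n,mask(h,(0,0,0),(180,255,58))&B,.03,20000,90000))
```

```text
shift [-0.0009  0.0002  0.0032] turn -0.0075 now [ 0.5491 -0.41    0.0222] close 79.3 grip 0.022 F [ 0.9  0.5 -1.7] q7 1.6 t 11.85
top panel [313. 223.] [573.9  30.8] [573.2  31. ] (194, 184) -8.0
scene panel [338. 266.] [574.4  29.8] [579.4  26.3] (195, 186) -8.1
```

>>> arm_command(moves="0 0 0.002 0; 0 0 0.004 0; 0 0 0.005 0; 0 0 0.005 0")

```text
time_s: 12.45
tcp_pos: [0.548, -0.4101, 0.0177]
tcp_rot: [0.0, 0.094, 0.996, -0.0]
wrist_force: [-2.6, 1.6, 9.7]
grip_width: 0.0217
finger_force: 30.0
```

>>> arm_command(moves="0 0 0 0; 0 0 0 0; 0 0 0 0; 0 0 0 0; 0 0 0 0", gripper=1)

```text
time_s: 13.08
tcp_pos: [0.5478, -0.4098, 0.0155]
tcp_rot: [-0.0, 0.093, 0.996, 0.0]
wrist_force: [-0.2, -0.4, -0.8]
grip_width: 0.0698
finger_force: 0.0
```

>>> arm_command(moves="0 0 -0.05 0; 0 0 -0.1 0; 0 0 -0.15 0; 0 0 -0.18 0; 0 0 -0.18 0")

```text
time_s: 13.7
tcp_pos: [0.5493, -0.4106, 0.1986]
tcp_rot: [0.003, 0.094, 0.996, -0.001]
wrist_force: [-0.2, -0.1, -0.2]
grip_width: 0.0883
finger_force: 0.0
```

Run:
```python
from h import *
for n in("top","scene"):
    h=up(optics.grab_frame(n));B=box(*PB[n])
    pan=mask(h,(0,0,0),(180,255,58))&B
    cs=cv2.findContours(pan,cv2.RETR_CCOMP,cv2.CHAIN_APPROX_NONE)
    for c,hi in zip(cs[0],cs[1][0]):
        if hi[3]>=0 and cv2.contourArea(c)>5000:
            w=ray(n,(c.reshape(-1,2)+.5)/4-.5,.03);print(n,'padhole',cv2.minAreaRect(np.float32(w*1000)))
    for c,o in plates(n,h): print(n,c,*o.values())
    show(n,'grip',mrect(n,mask(h,(10,0,150),(60,60,255))&B,.084,400,6000))
go(.63,-.277,.15,98.3)
```

```text
top padhole ((573.7879638671875, 30.82098960876465), (89.31963348388672, 145.5692596435547), 81.7730484008789)
top blue [199. 249.] [488.7 408. ] [488.5 408.1] (93, 36) -9.3
top blue [237. 209.] [621.2 283.6] [621.7 283.6] (93, 36) 2.8
top terra [421. 259.] [ 456.5 -328.7] [ 458.3 -328.1] (94, 37) -2.9
top terra [235. 259.] [453.7 287.4] [453.2 287. ] (93, 35) 0.9
top green [405. 208.] [ 628.7 -276.2] [ 628.9 -276.2] (95, 37) 8.9
top grip [353. 248.] [489.9 -98.4] [489.6 -98.9] (22, 14) 83.5
scene padhole ((573.58447265625, 30.36069679260254), (87.8974380493164, 145.0238800048828), 81.91153717041016)
scene blue [419. 239.] [621.9 282.7] [623.1 282.7] (94, 36) 3.1
scene blue [420. 196.] [489.2 406.8] [490.5 406.7] (92, 35) -9.3
scene terra [198. 298.] [ 456.5 -329.3] [ 463.  -329.3] (100, 41) -3.2
scene terra [383. 204.] [453.4 286.4] [454.7 286.5] (98, 39) 0.4
scene green [107. 353.] [ 479.6 -586.5] [ 480.9 -586.3] (88, 67) 4.6
scene green [249. 337.] [ 629.4 -277.6] [ 630.8 -277.5] (97, 39) 8.2
scene green [358. 165.] [263.2 338.6] [265.1 337.9] (129, 64) -14.7
shift [-0.0567  0.1457  0.0449] turn -0.0528 now [ 0.5472 -0.4097  0.1949] close 79.29 grip 0.088 F [-0.5  0.4 -0.2] q7 1.67 t 13.8
```

Pad centre is (573.7, 30.6) mm at yaw -8.1°. The right-hand terracotta plate has been knocked from (407,256) to (421,259) in the top view, so I'll take it first.

Run:
```python
from h import *
go(.4565,-.329,.1,87)
```

```text
shift [0.104  0.0624 0.0951] turn -0.0214 now [ 0.5472 -0.4097  0.1949] close 79.29 grip 0.088 F [-0.5  0.4 -0.2] q7 1.67 t 13.8
```

>>> arm_command(moves="0.104 0.0624 0 -0.0214; 0.104 0.0624 0 -0.0214; 0.104 0.0624 0 -0.0214; 0.104 0.0624 0.05 -0.0214; 0.104 0.0624 0.095 -0.0214")

```text
time_s: 14.42
tcp_pos: [0.4573, -0.3296, 0.0986]
tcp_rot: [0.0, 0.027, 1.0, 0.0]
wrist_force: [0.4, -0.5, 0.3]
grip_width: 0.0885
finger_force: 0.0
```

Run:
```python
from h import *
go(.4565,-.329,.003,87)
```

```text
shift [0.0009 0.0006 0.0956] turn -0.0001 now [ 0.4573 -0.3296  0.0986] close 86.96 grip 0.0885 F [ 0.4 -0.5  0.3] q7 1.58 t 14.425
```

>>> arm_command(moves="0 0 0.05 0; 0 0 0.075 0; 0 0 0.088 0; 0 0 0.094 0; 0 0 0.095 0")

```text
time_s: 15.05
tcp_pos: [0.4576, -0.3294, 0.0059]
tcp_rot: [0.0, 0.026, 1.0, -0.0]
wrist_force: [-0.4, 1.1, -0.0]
grip_width: 0.0882
finger_force: 0.0
```

>>> arm_command(moves="0 0 0 0; 0 0 0 0; 0 0 0 0; 0 0 0 0; 0 0 0 0", gripper=0.4, grip_force=45)

```text
time_s: 15.68
tcp_pos: [0.4575, -0.3294, 0.0062]
tcp_rot: [0.0, 0.026, 1.0, -0.0]
wrist_force: [-1.1, -0.2, 5.8]
grip_width: 0.0614
finger_force: 45.0
```

>>> arm_command(moves="0 0 -0.03 0; 0 0 -0.08 0; 0 0 -0.13 0; 0 0 -0.14 0; 0 0 -0.14 0")

```text
time_s: 16.3
tcp_pos: [0.4566, -0.3292, 0.1451]
tcp_rot: [-0.0, 0.026, 1.0, 0.0]
wrist_force: [0.5, 0.4, -2.9]
grip_width: 0.0614
finger_force: 45.0
```

Run:
```python
from h import *
go(.5737,.0306,.14,81.9)
```

```text
shift [-0.0979  0.3655  0.0051] turn 0.0141 now [ 0.4566 -0.3292  0.1451] close 86.97 grip 0.0614 F [ 0.5  0.4 -2.9] q7 1.62 t 16.3
```

>>> arm_command(moves="-0.05 0.18 0 0; -0.05 0.18 0 0; -0.05 0.18 0 0; -0.05 0.18 0 0; -0.05 0.18 0 0")

```text
time_s: 16.92
tcp_pos: [0.5151, -0.152, 0.1437]
tcp_rot: [-0.002, 0.026, 1.0, -0.0]
wrist_force: [-0.5, -0.4, -2.6]
grip_width: 0.0616
finger_force: 45.0
```

>>> arm_command(moves="-0.049 0.1855 0.005 0.0141; -0.049 0.1855 0.005 0.0141; -0.049 0.1855 0.005 0.0141; -0.049 0.1855 0.005 0.0141; -0.049 0.1855 0.005 0.0141")

```text
time_s: 17.55
tcp_pos: [0.5745, 0.0286, 0.1395]
tcp_rot: [-0.001, 0.071, 0.997, -0.001]
wrist_force: [0.0, -0.6, -2.7]
grip_width: 0.0616
finger_force: 45.0
```

Run:
```python
from h import *
go(.5747,.0305,.037,81.9)
```

```text
shift [-0.0002  0.0022  0.1025] turn -0.0002 now [0.5745 0.0286 0.1395] close 81.83 grip 0.0616 F [ 0.  -0.6 -2.7] q7 0.97 t 17.55
```

>>> arm_command(moves="0 0.002 0.05 0; 0 0.002 0.08 0; 0 0.002 0.092 0; 0 0.002 0.092 0; 0 0.002 0.092 0")

```text
time_s: 18.18
tcp_pos: [0.5765, 0.0319, 0.0498]
tcp_rot: [0.001, 0.071, 0.997, 0.0]
wrist_force: [-0.1, -0.5, -2.5]
grip_width: 0.061
finger_force: 45.0
```

Run:
```python
from h import *
go(.5747,.0305,.037,81.9)
```

```text
shift [ 0.0016 -0.0017  0.0128] turn -0.0001 now [0.5765 0.0319 0.0498] close 81.85 grip 0.061 F [-0.1 -0.5 -2.5] q7 0.91 t 18.175
```

>>> arm_command(moves="0.0015 -0.0015 0.006 0; 0.0015 -0.0015 0.01 0; 0.0015 -0.0015 0.012 0; 0.0015 -0.0015 0.014 0; 0.0015 -0.0015 0.014 0")

```text
time_s: 18.8
tcp_pos: [0.5739, 0.0314, 0.0362]
tcp_rot: [0.0, 0.07, 0.998, -0.0]
wrist_force: [-3.3, -0.8, 10.5]
grip_width: 0.0614
finger_force: 45.0
```

Run:
```python
from h import *
go(.5747,.0305,.037,81.9)
```

```text
shift [-0.001  -0.0008 -0.0008] turn 0.0 now [0.5739 0.0314 0.0362] close 81.92 grip 0.0614 F [-3.3 -0.8 10.5] q7 0.9 t 18.8
```

>>> arm_command(moves="0 0 0 0; 0 0 0 0; 0 0 0 0; 0 0 0 0", gripper=1)

```text
time_s: 19.3
tcp_pos: [0.5739, 0.0314, 0.0346]
tcp_rot: [-0.0, 0.071, 0.998, 0.0]
wrist_force: [0.0, -0.4, 1.2]
grip_width: 0.088
finger_force: 0.0
```

>>> arm_command(moves="0 0 -0.05 0; 0 0 -0.1 0; -0.05 -0.05 -0.12 0; -0.09 -0.1 -0.12 0; -0.09 -0.15 -0.12 0")

```text
time_s: 19.92
tcp_pos: [0.6446, -0.1308, 0.1553]
tcp_rot: [0.002, 0.07, 0.998, 0.001]
wrist_force: [0.6, 0.3, -0.6]
grip_width: 0.0881
finger_force: 0.0
```

>>> arm_command(moves="-0.008 -0.06 0 0; -0.008 -0.12 0 0; -0.008 -0.147 0 -0.02; -0.008 -0.147 0 -0.046; -0.008 -0.147 0 -0.046")

```text
time_s: 20.55
tcp_pos: [0.6287, -0.2768, 0.1543]
tcp_rot: [-0.0, -0.073, 0.997, 0.001]
wrist_force: [-0.4, 0.5, -0.2]
grip_width: 0.088
finger_force: 0.0
```

```bash
cat >> h.py <<'E'
def survey():
    for n in("top","scene"):
        h=up(optics.grab_frame(n))
        for c,o in plates(n,h): print(n,c,o['px'],o['rect'],o['size'],o['yaw'])
E
python3 - <<'E'
from h import *
survey();go(.629,-.277,.003,98.4)
im=optics.grab_frame("scene")[190:420,180:480];cv2.imwrite('pics/p1.png',cv2.resize(im,(750,575))[:,:,::-1])
E
```

```text
top blue [199. 249.] [488.2 408. ] (94, 36) -8.4
top blue [237. 209.] [621.2 283.6] (93, 36) 2.0
top terra [235. 260.] [453.7 287. ] (93, 35) 0.9
top terra [312. 223.] [576.3  32.2] (95, 37) -7.4
scene blue [419. 239.] [622.1 282.8] (94, 36) 2.7
scene blue [420. 196.] [489.2 406.8] (92, 35) -9.3
scene terra [339. 260.] [553.9  47.6] (100, 41) -7.3
scene terra [383. 204.] [453.4 286.7] (98, 40) 0.3
scene green [107. 353.] [ 479.6 -586.5] (89, 67) 4.9
scene green [249. 337.] [ 629.4 -277.6] (97, 39) 8.2
scene green [358. 165.] [263.3 338.7] (129, 64) -15.0
shift [ 0.0004 -0.0014  0.1515] turn -0.0001 now [ 0.6292 -0.2757  0.1545] close -81.64 grip 0.088 F [-0.2  0.4  0.5] q7 1.71 t 20.65
```

View pics/p1.png

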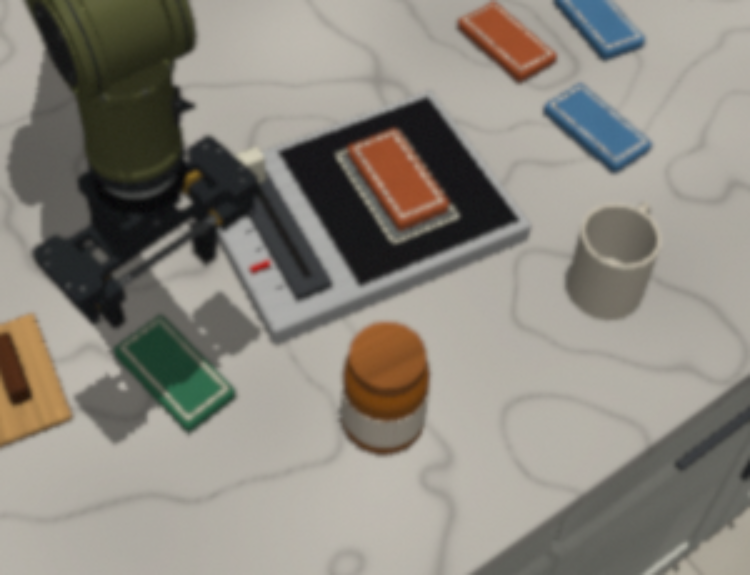

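Plate 1 sits squarely on the pad, within about 1.5 mm. Green is next.

>>> arm_command(moves="0 -0.001 0.05 0; 0 -0.001 0.1 0; 0 -0.001 0.13 0; 0 -0.001 0.145 0; 0 -0.001 0.15 0")

```text
time_s: 21.32
tcp_pos: [0.6295, -0.277, 0.0045]
tcp_rot: [-0.0, -0.074, 0.997, 0.0]
wrist_force: [-0.8, -0.5, 0.7]
grip_width: 0.0882
finger_force: 0.0
```

>>> arm_command(moves="0 0 0 0; 0 0 0 0; 0 0 0 0; 0 0 0 0; 0 0 0 0", gripper=0.4)

```text
time_s: 21.95
tcp_pos: [0.6299, -0.2777, 0.0058]
tcp_rot: [0.001, -0.074, 0.997, -0.0]
wrist_force: [-0.2, 0.8, 4.9]
grip_width: 0.0614
finger_force: 45.0
```

>>> arm_command(moves="0 0 -0.03 0; 0 0 -0.08 0; 0 0 -0.13 0; 0 0 -0.14 0; 0 0 -0.14 0")

```text
time_s: 22.58
tcp_pos: [0.6286, -0.2776, 0.144]
tcp_rot: [-0.001, -0.074, 0.997, 0.0]
wrist_force: [0.2, -0.3, -3.5]
grip_width: 0.0614
finger_force: 45.0
```

Run:
```python
from h import *
go(.5737,.031,.14,81.9)
```

```text
shift [0.0088 0.3133 0.004 ] turn 0.046 now [ 0.6286 -0.2776  0.144 ] close -81.53 grip 0.0614 F [ 0.2 -0.3 -3.5] q7 1.71 t 22.575
```

>>> arm_command(moves="0.0085 0.3133 0.004 0.046; 0.0085 0.3133 0.004 0.046; 0.0085 0.3133 0.004 0.046; 0.0085 0.3133 0.004 0.046; 0.0085 0.3133 0.004 0.046")

```text
time_s: 23.2
tcp_pos: [0.5727, 0.0316, 0.1383]
tcp_rot: [-0.002, 0.071, 0.998, -0.0]
wrist_force: [1.4, 1.4, -3.3]
grip_width: 0.0615
finger_force: 45.0
```

>>> arm_command(moves="0 0 0 0; 0 0 0.04 0; 0 0 0.07 0; 0 0 0.07 0; 0 0 0.07 0")

```text
time_s: 23.82
tcp_pos: [0.5748, 0.0298, 0.0706]
tcp_rot: [-0.0, 0.071, 0.997, -0.0]
wrist_force: [0.0, 0.1, -3.4]
grip_width: 0.0615
finger_force: 45.0
```

Run:
```python
from h import *
go(.5743,.031,.0538,81.9)
```

```text
shift [0.0007 0.0011 0.0168] turn -0.0001 now [0.5748 0.0298 0.0706] close 81.88 grip 0.0615 F [ 0.   0.1 -3.4] q7 0.91 t 23.825
```

>>> arm_command(moves="0.0005 0.001 0.01 0; 0.0005 0.001 0.015 0; 0.0005 0.001 0.0175 0; 0.0005 0.001 0.018 0; 0.0005 0.001 0.018 0")

```text
time_s: 24.45
tcp_pos: [0.5744, 0.0312, 0.0537]
tcp_rot: [0.0, 0.07, 0.998, -0.0]
wrist_force: [-3.0, -0.4, 4.0]
grip_width: 0.0615
finger_force: 45.0
```

>>> arm_command(moves="0 0 0 0; 0 0 0 0; 0 0 0 0; 0 0 0 0", gripper=1)

```text
time_s: 24.95
tcp_pos: [0.5746, 0.0313, 0.0527]
tcp_rot: [0.0, 0.071, 0.998, 0.0]
wrist_force: [0.8, 0.3, 0.4]
grip_width: 0.0882
finger_force: 0.0
```

>>> arm_command(moves="0 0 -0.05 0; 0 0 -0.1 0; 0.05 0.05 -0.1 0; 0.08 0.1 -0.1 0; 0.08 0.14 -0.1 0")

```text
time_s: 25.58
tcp_pos: [0.5124, 0.1834, 0.1531]
tcp_rot: [-0.001, 0.069, 0.998, -0.0]
wrist_force: [0.3, 0.2, 0.4]
grip_width: 0.0881
finger_force: 0.0
```

>>> arm_command(moves="0.075 0.05 0 0; 0.075 0.096 0 -0.0242; 0.075 0.096 0 -0.0242; 0.075 0.096 0 -0.0242; 0.075 0.096 0 -0.0242")

```text
time_s: 26.2
tcp_pos: [0.455, 0.2846, 0.1526]
tcp_rot: [0.0, -0.004, 1.0, -0.001]
wrist_force: [-0.2, 0.2, 0.2]
grip_width: 0.0881
finger_force: 0.0
```

Run:
```python
from h import *
survey();go(.4536,.287,.003,90.6)
```

```text
top blue [237. 209.] [621.5 283.5] (93, 36) 2.2
top green [312. 222.] [579.9  32.4] (99, 38) -8.0
scene blue [419. 239.] [621.8 282.6] (94, 36) 2.9
scene blue [420. 196.] [489.2 407. ] (92, 35) -8.9
scene terra [383. 204.] [453.6 286.2] (98, 39) 1.0
scene green [107. 353.] [ 479.4 -586.5] (89, 67) 5.7
scene green [340. 255.] [542.7  56.9] (100, 40) -8.0
scene green [360. 164.] [263.3 339.7] (129, 68) -13.2
shift [0.0014 0.0023 0.1496] turn -0.0004 now [0.455  0.2849 0.1526] close -89.55 grip 0.0884 F [ 0.4 -0.8 -0.1] q7 0.59 t 26.3
```

>>> arm_command(moves="0.001 0.002 0.05 0; 0.001 0.002 0.1 0; 0.001 0.002 0.13 0; 0.001 0.002 0.143 0; 0.001 0.002 0.148 0")

```text
time_s: 26.92
tcp_pos: [0.4536, 0.2884, 0.0046]
tcp_rot: [0.0, -0.005, 1.0, -0.0]
wrist_force: [0.1, 1.0, 0.9]
grip_width: 0.0883
finger_force: 0.0
```

>>> arm_command(moves="0 0 0 0; 0 0 0 0; 0 0 0 0; 0 0 0 0; 0 0 0 0", gripper=0.4)

```text
time_s: 27.55
tcp_pos: [0.4536, 0.2881, 0.0056]
tcp_rot: [0.0, -0.005, 1.0, -0.0]
wrist_force: [-0.7, -1.7, 5.8]
grip_width: 0.0616
finger_force: 45.0
```

>>> arm_command(moves="0 0 -0.03 0; 0 0 -0.08 0; 0 0 -0.13 0; 0 0 -0.15 0; 0 0 -0.15 0")

```text
time_s: 28.18
tcp_pos: [0.4539, 0.2892, 0.156]
tcp_rot: [0.001, -0.005, 1.0, 0.001]
wrist_force: [0.2, -0.8, -2.6]
grip_width: 0.0613
finger_force: 45.0
```

Run:
```python
from h import *
go(.5737,.031,.15,81.9)
```

```text
shift [-0.117  -0.2595  0.0057] turn 0.0242 now [0.4539 0.2892 0.156 ] close -89.39 grip 0.0613 F [ 0.2 -0.8 -2.6] q7 0.58 t 28.175
```

>>> arm_command(moves="-0.117 -0.2595 0.005 0.0242; -0.117 -0.2595 0.005 0.0242; -0.117 -0.2595 0.005 0.0242; -0.117 -0.2595 0.005 0.0242; -0.117 -0.2595 0.005 0.0242")

```text
time_s: 28.8
tcp_pos: [0.5729, 0.0255, 0.1474]
tcp_rot: [-0.001, 0.073, 0.997, -0.001]
wrist_force: [-0.3, 0.7, -3.3]
grip_width: 0.0612
finger_force: 45.0
```

>>> arm_command(moves="0 0 0 0; 0 0 0.04 0; 0 0 0.065 0; 0 0 0.065 0; 0 0 0.065 0")

```text
time_s: 29.42
tcp_pos: [0.5731, 0.0316, 0.0849]
tcp_rot: [0.0, 0.07, 0.998, 0.0]
wrist_force: [0.0, 0.8, -3.0]
grip_width: 0.0619
finger_force: 45.0
```

Run:
```python
from h import *
go(.5739,.031,.0716,81.9)
```

```text
shift [-0.0009 -0.0005  0.0133] turn 0.0002 now [0.5731 0.0316 0.0849] close 81.98 grip 0.0619 F [ 0.   0.8 -3. ] q7 0.89 t 29.425
```

>>> arm_command(moves="-0.0008 -0.0005 0.008 0; -0.0008 -0.0005 0.012 0; -0.0008 -0.0005 0.014 0; -0.0008 -0.0005 0.0145 0; -0.0008 -0.0005 0.0145 0")

```text
time_s: 30.05
tcp_pos: [0.5738, 0.0298, 0.0716]
tcp_rot: [0.0, 0.071, 0.998, -0.0]
wrist_force: [-2.7, 0.0, 7.2]
grip_width: 0.0618
finger_force: 45.0
```

>>> arm_command(moves="0 0 0 0; 0 0 0 0; 0 0 0 0; 0 0 0 0", gripper=1)

```text
time_s: 30.55
tcp_pos: [0.5738, 0.0299, 0.0701]
tcp_rot: [0.0, 0.071, 0.998, 0.0]
wrist_force: [0.7, -0.9, -0.3]
grip_width: 0.0884
finger_force: 0.0
```

>>> arm_command(moves="0 0 -0.05 0; 0 0 -0.08 0; -0.012 0.05 -0.08 0; -0.012 0.1 -0.08 0; -0.012 0.15 -0.08 0")

```text
time_s: 31.18
tcp_pos: [0.6071, 0.178, 0.1503]
tcp_rot: [0.0, 0.071, 0.997, 0.0]
wrist_force: [-0.1, 0.5, 0.1]
grip_width: 0.0882
finger_force: 0.0
```

>>> arm_command(moves="0 0.05 0 0; 0 0.106 0 -0.0297; 0 0.106 0 -0.0297; 0 0.106 0 -0.0297; 0 0.106 0 -0.0297")

```text
time_s: 31.8
tcp_pos: [0.6221, 0.2792, 0.15]
tcp_rot: [-0.0, -0.021, 1.0, -0.001]
wrist_force: [-0.0, 0.1, 0.0]
grip_width: 0.0884
finger_force: 0.0
```

Run:
```python
from h import *
survey();go(.6217,.283,.003,92.6)
```

```text
top blue [198. 249.] [488.9 408. ] (94, 36) -9.4
top terra [313. 221.] [581.2  31.7] (97, 37) -8.0
scene blue [419. 239.] [622.3 283. ] (94, 36) 2.0
scene terra [339. 251.] [529.9  65.7] (103, 42) -7.9
scene green [107. 353.] [ 479.4 -586.5] (89, 67) 5.7
scene green [358. 165.] [263.2 338.8] (129, 64) -15.2
shift [0.0002 0.0034 0.1472] turn -0.0004 now [0.6221 0.2798 0.1502] close -87.53 grip 0.0881 F [-0.5  0.3  0.1] q7 0.83 t 31.9
```

>>> arm_command(moves="0 0.003 0.05 0; 0 0.003 0.1 0; 0 0.003 0.13 0; 0 0.003 0.141 0; 0 0.003 0.146 0")

```text
time_s: 32.52
tcp_pos: [0.6221, 0.2844, 0.0045]
tcp_rot: [0.0, -0.022, 1.0, 0.0]
wrist_force: [0.4, -0.2, -0.8]
grip_width: 0.0882
finger_force: 0.0
```

>>> arm_command(moves="0 0 0 0; 0 0 0 0; 0 0 0 0; 0 0 0 0; 0 0 0 0", gripper=0.4)

```text
time_s: 33.15
tcp_pos: [0.6222, 0.2843, 0.0053]
tcp_rot: [0.001, -0.023, 1.0, -0.0]
wrist_force: [0.8, -2.2, 6.4]
grip_width: 0.0615
finger_force: 45.0
```

>>> arm_command(moves="0 0 -0.03 0; 0 0 -0.08 0; 0 0 -0.13 0; 0 0 -0.16 0; 0 0 -0.16 0")

```text
time_s: 33.78
tcp_pos: [0.6226, 0.2857, 0.1663]
tcp_rot: [0.002, -0.023, 1.0, 0.001]
wrist_force: [0.0, 0.7, -2.9]
grip_width: 0.0617
finger_force: 45.0
```

Run:
```python
from h import *
go(.5737,.031,.16,81.9)
```

```text
shift [ 0.0605 -0.2522  0.0054] turn 0.0297 now [0.6226 0.2857 0.1663] close -87.4 grip 0.0617 F [ 0.   0.7 -2.9] q7 0.83 t 33.775
```

>>> arm_command(moves="0.0605 -0.2522 0.005 0.0297; 0.0605 -0.2522 0.005 0.0297; 0.0605 -0.2522 0.005 0.0297; 0.0605 -0.2522 0.005 0.0297; 0.0605 -0.2522 0.005 0.0297")

```text
time_s: 34.4
tcp_pos: [0.5695, 0.0222, 0.1565]
tcp_rot: [-0.003, 0.075, 0.997, -0.003]
wrist_force: [0.0, 0.7, -2.7]
grip_width: 0.0612
finger_force: 45.0
```

>>> arm_command(moves="0 0 0 0; 0 0 0.03 0; 0 0 0.055 0; 0 0 0.055 0; 0 0 0.055 0")

```text
time_s: 35.02
tcp_pos: [0.5731, 0.0318, 0.1046]
tcp_rot: [0.0, 0.07, 0.998, 0.001]
wrist_force: [0.8, 0.4, -3.0]
grip_width: 0.0617
finger_force: 45.0
```

Run:
```python
from h import *
go(.5740,.031,.0893,81.9)
```

```text
shift [-0.001  -0.0007  0.0153] turn 0.0004 now [0.5731 0.0318 0.1046] close 82.03 grip 0.0617 F [ 0.8  0.4 -3. ] q7 0.9 t 35.025
```

>>> arm_command(moves="-0.001 -0.0007 0.01 0; -0.001 -0.0007 0.014 0; -0.001 -0.0007 0.016 0; -0.001 -0.0007 0.0165 0; -0.001 -0.0007 0.0165 0")

```text
time_s: 35.65
tcp_pos: [0.5734, 0.029, 0.0892]
tcp_rot: [0.0, 0.071, 0.998, -0.0]
wrist_force: [-3.1, -0.5, 9.1]
grip_width: 0.0615
finger_force: 45.0
```

>>> arm_command(moves="0 0 0 0; 0 0 0 0; 0 0 0 0; 0 0 0 0", gripper=1)

```text
time_s: 36.15
tcp_pos: [0.5735, 0.0292, 0.0876]
tcp_rot: [-0.0, 0.071, 0.998, 0.0]
wrist_force: [0.8, -0.4, -0.6]
grip_width: 0.0881
finger_force: 0.0
```

>>> arm_command(moves="0 0 -0.05 0; 0 0 -0.08 0; 0.02 0.05 -0.08 0; 0.04 0.1 -0.08 0; 0.06 0.15 -0.08 0")

```text
time_s: 36.78
tcp_pos: [0.5348, 0.1875, 0.1678]
tcp_rot: [0.0, 0.071, 0.997, 0.0]
wrist_force: [0.3, 0.2, 0.8]
grip_width: 0.088
finger_force: 0.0
```

>>> arm_command(moves="0.077 0.21 0 0.0031; 0.077 0.21 0 0.0031; 0.077 0.21 0 0.0031; 0.077 0.21 0 0.0031; 0.077 0.21 0 0.0031")

```text
time_s: 37.4
tcp_pos: [0.486, 0.4093, 0.1676]
tcp_rot: [-0.001, 0.077, 0.997, 0.002]
wrist_force: [0.2, -0.5, -1.0]
grip_width: 0.0882
finger_force: 0.0
```

Run:
```python
from h import *
survey();go(.489,.4075,.003,80.8)
```

```text
top blue [313. 221.] [583.3  30.3] (100, 39) -8.3
scene blue [339. 247.] [516.2  75.4] (103, 40) -8.4
scene blue [420. 196.] [489.4 406.9] (92, 35) -9.0
scene green [107. 353.] [ 479.7 -586.5] (89, 67) 4.9
scene green [358. 165.] [263.3 338.7] (129, 64) -15.2
shift [0.0001 0.0038 0.1643] turn 0.0 now [0.4885 0.404  0.1674] close 80.8 grip 0.088 F [ 1.1 -0.3 -0.2] q7 0.39 t 37.5
```

>>> arm_command(moves="0 0.0035 0.05 0; 0 0.0035 0.1 0; 0 0.0035 0.14 0; 0 0.0035 0.158 0; 0 0.0035 0.163 0")

```text
time_s: 38.12
tcp_pos: [0.4896, 0.407, 0.0043]
tcp_rot: [-0.0, 0.081, 0.997, -0.001]
wrist_force: [-0.7, 1.1, 0.5]
grip_width: 0.0881
finger_force: 0.0
```

>>> arm_command(moves="0 0 0 0; 0 0 0 0; 0 0 0 0; 0 0 0 0; 0 0 0 0", gripper=0.4)

```text
time_s: 38.75
tcp_pos: [0.4895, 0.4083, 0.0059]
tcp_rot: [0.001, 0.08, 0.997, 0.0]
wrist_force: [-1.1, -1.6, 6.0]
grip_width: 0.0613
finger_force: 45.0
```

>>> arm_command(moves="0 0 -0.03 0; 0 0 -0.08 0; 0 0 -0.13 0; 0 0 -0.17 0; 0 0 -0.17 0")

```text
time_s: 39.38
tcp_pos: [0.4904, 0.41, 0.1779]
tcp_rot: [0.002, 0.08, 0.997, 0.003]
wrist_force: [0.3, -0.0, -3.7]
grip_width: 0.0616
finger_force: 45.0
```

Run:
```python
from h import *
go(.5737,.031,.17,81.9)
```

```text
shift [-0.1429 -0.3608  0.0064] turn -0.0031 now [0.4904 0.41   0.1779] close 80.79 grip 0.0616 F [ 0.3 -0.  -3.7] q7 0.39 t 39.375
```

>>> arm_command(moves="-0.07 -0.18 0 0; -0.07 -0.18 0 0; -0.07 -0.18 0 0; -0.07 -0.18 0 0")

```text
time_s: 39.88
tcp_pos: [0.5297, 0.2108, 0.1724]
tcp_rot: [-0.001, 0.085, 0.996, -0.004]
wrist_force: [0.2, 0.7, -3.3]
grip_width: 0.0614
finger_force: 45.0
```

>>> arm_command(moves="-0.0729 -0.1808 0.005 -0.0031; -0.0729 -0.1808 0.005 -0.0031; -0.0729 -0.1808 0.005 -0.0031; -0.0729 -0.1808 0.005 -0.0031; -0.0729 -0.1808 0.02 -0.0031")

```text
time_s: 40.5
tcp_pos: [0.5726, 0.0298, 0.1539]
tcp_rot: [0.0, 0.071, 0.997, 0.001]
wrist_force: [-0.4, 0.6, -2.6]
grip_width: 0.0615
finger_force: 45.0
```

>>> arm_command(moves="0 0 0.02 0; 0 0 0.03 0; 0 0 0.03 0; 0 0 0.03 0")

```text
time_s: 41.0
tcp_pos: [0.5726, 0.0302, 0.125]
tcp_rot: [0.0, 0.07, 0.998, 0.0]
wrist_force: [0.3, 0.2, -2.3]
grip_width: 0.0617
finger_force: 45.0
```

Run:
```python
from h import *
go(.5740,.031,.1079,81.9)
```

```text
shift [-0.0013  0.0009  0.0171] turn 0.0002 now [0.5726 0.0302 0.125 ] close 81.98 grip 0.0617 F [ 0.3  0.2 -2.3] q7 0.91 t 41.0
```

>>> arm_command(moves="-0.0013 0.0008 0.01 0; -0.0013 0.0008 0.015 0; -0.0013 0.0008 0.0175 0; -0.0013 0.0008 0.018 0; -0.0013 0.0008 0.018 0")

```text
time_s: 41.62
tcp_pos: [0.5736, 0.0298, 0.1079]
tcp_rot: [0.0, 0.071, 0.998, -0.0]
wrist_force: [-3.0, -0.4, 8.1]
grip_width: 0.0613
finger_force: 45.0
```

>>> arm_command(moves="0 0 0 0; 0 0 0 0; 0 0 0 0; 0 0 0 0", gripper=1)

```text
time_s: 42.12
tcp_pos: [0.5738, 0.0299, 0.1066]
tcp_rot: [0.0, 0.071, 0.998, 0.0]
wrist_force: [0.7, -0.5, 0.2]
grip_width: 0.0882
finger_force: 0.0
```

>>> arm_command(moves="0 0 -0.05 0; 0 0 -0.08 0; -0.01 -0.05 -0.08 0; -0.02 -0.1 -0.08 0; -0.02 -0.15 -0.08 0")

```text
time_s: 42.75
tcp_pos: [0.573, -0.1231, 0.1868]
tcp_rot: [0.001, 0.071, 0.998, -0.0]
wrist_force: [1.4, -0.4, 0.4]
grip_width: 0.0884
finger_force: 0.0
```

>>> arm_command(moves="-0.016 -0.29 0 0; -0.016 -0.29 0 0; -0.016 -0.29 0 0; -0.016 -0.29 0 0; -0.016 -0.29 0 0.0075")

```text
time_s: 43.38
tcp_pos: [0.5457, -0.4151, 0.1862]
tcp_rot: [-0.0, 0.097, 0.995, -0.001]
wrist_force: [0.1, -0.0, 0.2]
grip_width: 0.0882
finger_force: 0.0
```

```bash
cat >> h.py <<'E'
CB={'top':(190,290,400,500),'scene':(250,400,100,240)}
def cover(B=CB,zb=0.):
    for n in("top","scene"):
        h=up(optics.grab_frame(n));b=box(*B[n])
        show(n,'handle',mrect(n,mask(h,(0,100,20),(12,255,95))&b,zb+.04,600,8000))
        show(n,'wood',mrect(n,mask(h,(8,90,80),(22,255,255))&b,zb+.012,5000,60000))
E
python3 - <<'E'
from h import *
survey();cover();go(.548,-.41,.019,79.3)
im=optics.grab_frame("scene")[190:400,100:420];cv2.imwrite('pics/p5.png',cv2.resize(im,(800,525))[:,:,::-1])
E
```

```text
top blue [313. 221.] [584.6  31.3] (100, 39) -8.4
scene blue [340. 242.] [502.7  87.2] (104, 41) -8.1
scene green [107. 353.] [ 479.6 -586.3] (89, 67) 8.1
scene green [358. 165.] [263.2 338.6] (129, 64) -14.7
top handle [445. 238.] [ 527.5 -403.4] [ 527.9 -403.6] (37, 22) -12.2
scene handle [184. 337.] [ 556.  -412.1] [ 556.8 -412.3] (77, 19) -9.0
scene wood [186. 342.] [ 550.5 -411.3] [ 553.2 -412.4] (132, 80) -9.3
shift [-0.0008  0.0011  0.1672] turn -0.0005 now [ 0.547  -0.4111  0.1862] close 79.13 grip 0.0884 F [ 0.6  0.  -0.1] q7 1.65 t 43.575
```

View pics/p5.png

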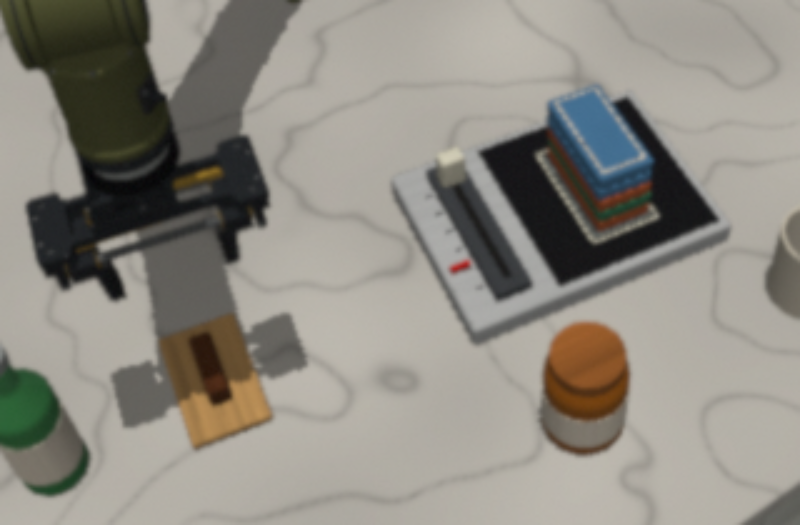

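The five-plate pile is square on the pad, with the grip at off and the cover lying at scene (186,342) as I left it. Now I'll fetch the cover.

>>> arm_command(moves="-0.001 0.001 0.05 0; -0.001 0.001 0.1 0; -0.001 0.001 0.14 0; -0.001 0.001 0.16 0; -0.001 0.001 0.167 0")

```text
time_s: 44.25
tcp_pos: [0.5492, -0.4086, 0.0192]
tcp_rot: [-0.0, 0.093, 0.996, 0.001]
wrist_force: [0.0, -0.8, 0.9]
grip_width: 0.0882
finger_force: 0.0
```

>>> arm_command(moves="0 0 0 0; 0 0 0 0; 0 0 0 0; 0 0 0 0; 0 0 0 0", gripper=0, grip_force=40)

```text
time_s: 44.88
tcp_pos: [0.5487, -0.4101, 0.0199]
tcp_rot: [0.0, 0.094, 0.996, -0.0]
wrist_force: [-0.5, -0.1, 0.3]
grip_width: 0.0404
finger_force: 0.0
```

>>> arm_command(moves="0 0 0 0; 0 0 0 0; 0 0 0 0; 0 0 0 0")

```text
time_s: 45.38
tcp_pos: [0.5486, -0.4102, 0.0197]
tcp_rot: [-0.0, 0.094, 0.996, -0.0]
wrist_force: [-1.1, -1.9, 0.6]
grip_width: 0.0216
finger_force: 39.8
```

>>> arm_command(moves="0 0 -0.05 0; 0 0 -0.1 0; 0 0 -0.15 0; 0 0 -0.2 0; 0 0 -0.2 0")

```text
time_s: 46.0
tcp_pos: [0.5511, -0.4108, 0.2242]
tcp_rot: [0.004, 0.094, 0.996, -0.002]
wrist_force: [0.5, -0.8, -3.2]
grip_width: 0.0216
finger_force: 39.8
```

Run:
```python
from h import *
go(.5740,.0308,.2,81.9)
```

```text
shift [0.0605 0.4382 0.0226] turn -0.0075 now [ 0.5511 -0.4108  0.2242] close 79.2 grip 0.0216 F [ 0.5 -0.8 -3.2] q7 1.66 t 46.0
```

>>> arm_command(moves="0.03 0.22 0 0; 0.03 0.22 0 0; 0.03 0.22 0 0; 0.03 0.22 0 0; 0.03 0.22 0 0")

```text
time_s: 46.62
tcp_pos: [0.5599, -0.1833, 0.2184]
tcp_rot: [-0.002, 0.09, 0.996, 0.002]
wrist_force: [-0.9, -0.9, -1.6]
grip_width: 0.0217
finger_force: 39.8
```

>>> arm_command(moves="0.03 0.2182 0 -0.0075; 0.03 0.2182 0 -0.0075; 0.03 0.2182 0 -0.0075; 0.03 0.2182 0.01 -0.0075; 0.03 0.2182 0.02 -0.0075")

```text
time_s: 47.25
tcp_pos: [0.5713, 0.0344, 0.1985]
tcp_rot: [-0.001, 0.068, 0.998, 0.001]
wrist_force: [-0.3, -1.6, -1.7]
grip_width: 0.0215
finger_force: 39.8
```

>>> arm_command(moves="0 0 0.03 0; 0 0 0.04 0; 0 0 0.04 0; 0 0 0.04 0")

```text
time_s: 47.75
tcp_pos: [0.5724, 0.0311, 0.1604]
tcp_rot: [0.001, 0.071, 0.997, 0.0]
wrist_force: [-0.1, 0.3, -1.3]
grip_width: 0.0215
finger_force: 39.8
```

Run:
```python
from h import *
go(.5750,.0308,.1397,81.9)
cover({'top':(175,270,265,380),'scene':(180,300,280,420)},.127)
```

```text
shift [-0.0026  0.0001  0.0207] turn -0.0001 now [0.5724 0.0311 0.1604] close 81.85 grip 0.0215 F [-0.1  0.3 -1.3] q7 0.91 t 47.75
scene handle [337. 269.] [660.8 -56.6] [676.1 -52.7] (119, 52) 19.0
scene handle [339. 263.] [644.1 -41.5] [652.4 -38.1] (122, 54) 21.4
scene handle [344. 231.] [581.7  31.9] [583.2  32.5] (62, 30) -23.1
scene wood [342. 240.] [576.   35.4] [591.2  26.4] (116, 82) -7.7
```

>>> arm_command(moves="-0.0026 0 0.01 0; -0.0026 0 0.015 0; -0.0026 0 0.018 0; -0.0026 0 0.02 0; -0.0026 0 0.021 0")

```text
time_s: 48.48
tcp_pos: [0.5742, 0.0314, 0.1395]
tcp_rot: [0.0, 0.07, 0.998, -0.0]
wrist_force: [-3.7, -0.3, 10.7]
grip_width: 0.0215
finger_force: 39.8
```

Run:
```python
from h import *
go(.5750,.0308,.1397,81.9)
im=optics.grab_frame("scene")[190:320,260:420];cv2.imwrite('pics/cv.png',cv2.resize(im,(720,585),interpolation=cv2.INTER_CUBIC)[:,:,::-1])
```

```text
shift [-0.0009 -0.0005 -0.0002] turn 0.0 now [0.5742 0.0314 0.1395] close 81.92 grip 0.0215 F [-3.7 -0.3 10.7] q7 0.9 t 48.475
```

View pics/cv.png

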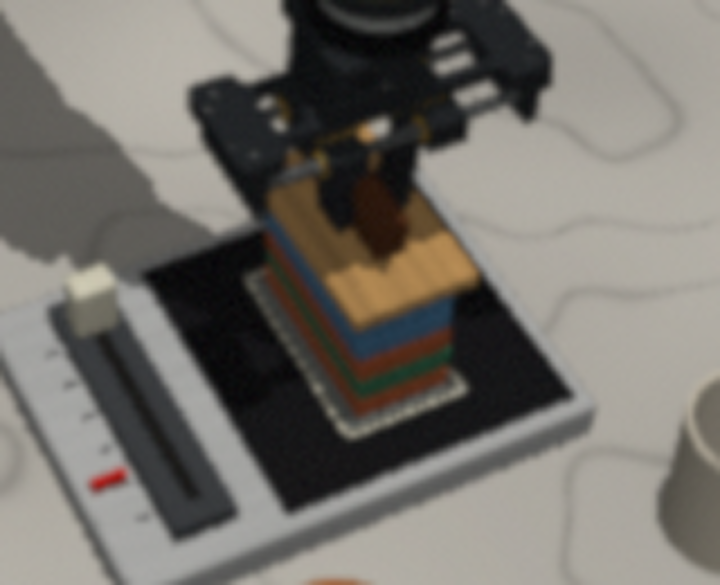

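The cover rests level on the pile. I'll release it and check.

>>> arm_command(moves="0 0 0 0; 0 0 0 0; 0 0 0 0; 0 0 0 0; 0 0 0 0", gripper=1)

```text
time_s: 49.15
tcp_pos: [0.5743, 0.0313, 0.1387]
tcp_rot: [-0.0, 0.071, 0.998, 0.0]
wrist_force: [-0.4, 0.5, 0.3]
grip_width: 0.0695
finger_force: 0.0
```

>>> arm_command(moves="0 0 -0.02 0; 0 0 -0.07 0; 0 0 -0.11 0; 0 0 -0.11 0")

```text
time_s: 49.65
tcp_pos: [0.5764, 0.0319, 0.2519]
tcp_rot: [0.003, 0.071, 0.997, 0.001]
wrist_force: [-1.2, -0.2, -0.3]
grip_width: 0.088
finger_force: 0.0
```

>>> arm_command(moves="0.06 -0.06 0 0; 0.064 -0.141 0 0.05; 0.064 -0.141 0 0.08; 0.064 -0.141 0 0.11; 0.064 -0.141 0 0.13")

```text
time_s: 50.28
tcp_pos: [0.4901, -0.1001, 0.2477]
tcp_rot: [-0.001, 0.435, 0.901, -0.0]
wrist_force: [-0.5, -0.3, 0.7]
grip_width: 0.088
finger_force: 0.0
```

Run:
```python
from h import *
for n in("top","scene"):
    h=up(optics.grab_frame(n));B=box(*PB[n]) if n=='top' else box(180,325,245,420)
    show(n,'wood',mrect(n,mask(h,(8,90,80),(22,255,255))&B,.132,5000,60000))
    show(n,'handle',mrect(n,mask(h,(0,100,20),(12,255,80))&B,.16,600,8000))
    show(n,'clip',mrect(n,(mask(h,(0,60,50),(8,255,255))|mask(h,(170,60,50),(180,255,255)))&B,.038,60,1500))
    show(n,'grip',mrect(n,mask(h,(10,0,150),(60,60,255))&B,.084,400,6000))
go(.49,-.099,.2,-8)
```

```text
top wood [312. 220.] [572.9  32.7] [572.3  32.9] (132, 81) -6.9
top handle [312. 220.] [571.6  32.2] [572.3  32.5] (66, 19) -7.0
scene wood [341. 240.] [577.3  29.1] [580.2  28. ] (134, 82) -7.6
scene handle [338. 270.] [655.9 -53.6] [656.6 -54.1] (118, 54) 19.2
scene handle [338. 262.] [640.2 -37.9] [659.  -30.6] (122, 54) 21.2
scene handle [340. 235.] [582.5  23.2] [583.7  23.4] (77, 25) -7.3
scene clip [284. 296.] [ 587.5 -150.2] [ 587.5 -150.3] (24, 12) 81.2
scene clip [342. 281.] [630.8   0.7] [629.6  -1.4] (22, 7) 65.9
scene clip [352. 277.] [634.2  27.9] [634.6  28.3] (21, 5) 81.8
scene clip [332. 271.] [589.5  -3. ] [588.9  -3.1] (25, 4) -7.7
scene clip [338. 261.] [558.8  27. ] [571.5  32.8] (138, 57) 20.9
scene grip [276. 186.] [263.8  23.1] [269.9  28.2] (112, 14) 38.8
shift [ 0.0005 -0.      0.0479] turn 0.1303 now [ 0.4904 -0.0994  0.2479] close 38.9 grip 0.0885 F [-0.7 -0.2  0.1] q7 0.6 t 50.375
```

>>> arm_command(moves="0 0 0 0.06; 0 0 0 0.1303; 0 0 0 0.1303; 0 0 0 0.1303; 0 0 0 0.1303")

```text
time_s: 51.0
tcp_pos: [0.4907, -0.099, 0.248]
tcp_rot: [-0.001, 0.754, 0.657, -0.001]
wrist_force: [0.9, -0.1, -0.5]
grip_width: 0.0882
finger_force: 0.0
```

Run:
```python
from h import *
u=np.array([np.cos(np.radians(-8.05)),np.sin(np.radians(-8.05))])
for n,(y0,y1,x0,x1) in (('top',(212,228,360,376)),('scene',(286,306,272,297))):
    for k in range(2):
        im=optics.grab_frame(n).astype(float)[y0:y1,x0:x1]
        w=im[...,0]-im[...,1:].max(2);w=w-np.median(w);w[w<w.max()*.15]=0
        Y,X=np.mgrid[y0:y1,x0:x1];c=[(w*X).sum()/w.sum(),(w*Y).sum()/w.sum()]
        p=ray(n,[c],.034)[0];print(n,c,w.max(),p,'along',p@u, 'heat',(p-[.4902,-.0992])@u)
    h=up(optics.grab_frame(n))
    b=box(235,265,340,370) if n=='top' else box(235,275,260,310)
    show(n,'grip',mrect(n,mask(h,(10,0,150),(60,60,255))&b,.084,400,6000))
go(.49,-.099,.056,-8)
```

```text
top [np.float64(367.80405405405406), np.float64(219.8918918918919)] 5.0 [ 0.5842 -0.1523] along 0.5997651308135392 heat 0.10050375164229937
top [np.float64(367.03092783505156), np.float64(219.28865979381445)] 6.0 [ 0.5862 -0.1497] along 0.6013813749132348 heat 0.10211999574199492
scene [np.float64(283.679866765359), np.float64(295.9611398963731)] 126.0 [ 0.5848 -0.1488] along 0.5998469743914024 heat 0.10058559522016264
scene [np.float64(283.6734616836542), np.float64(295.9871649679124)] 128.0 [ 0.5848 -0.1488] along 0.5999135187447744 heat 0.10065213957353454
scene grip [299. 269.] [567. -93.] [563.9 -90.8] (41, 15) -8.3
scene grip [293. 240.] [478.9 -55.6] [476.2 -50.8] (95, 50) 56.0
shift [ 0.0001 -0.0009  0.1925] turn 0.0005 now [ 0.491  -0.0992  0.2485] close -7.84 grip 0.0881 F [-0.1  0.5  0.2] q7 -0.02 t 51.3
```

>>> arm_command(moves="0 -0.001 0.06 0; 0 -0.001 0.12 0; 0 -0.001 0.17 0; 0 -0.001 0.19 0; 0 -0.001 0.1925 0")

```text
time_s: 51.92
tcp_pos: [0.4893, -0.099, 0.0548]
tcp_rot: [-0.001, 0.754, 0.657, -0.001]
wrist_force: [-0.9, -0.8, 0.1]
grip_width: 0.0879
finger_force: 0.0
```

>>> arm_command(moves="0 0 0 0; 0 0 0 0; 0 0 0 0; 0 0 0 0; 0 0 0 0", gripper=0, grip_force=10)

```text
time_s: 52.55
tcp_pos: [0.4903, -0.0991, 0.0564]
tcp_rot: [0.0, 0.754, 0.656, 0.0]
wrist_force: [0.8, 0.2, 0.4]
grip_width: 0.0405
finger_force: 0.0
```

>>> arm_command(moves="0 0 0 0; 0 0 0 0; 0 0 0 0; 0 0 0 0")

```text
time_s: 53.05
tcp_pos: [0.4904, -0.0991, 0.0562]
tcp_rot: [0.0, 0.755, 0.656, 0.0]
wrist_force: [1.2, 0.2, -0.4]
grip_width: 0.0201
finger_force: 10.0
```

Run:
```python
from h import *
u=np.array([np.cos(np.radians(-8.05)),np.sin(np.radians(-8.05))])
for f in("0","1","2"):
    im=cv2.imread(f'pics/top{f}.png')[:,:,::-1].astype(float)
    y0,y1,x0,x1=213,227,361,375;im=im[y0:y1,x0:x1]
    w=im[...,0]-im[...,1:].max(2);w-=np.median(w);print(w.max());w[w<w.max()*.2]=0
    Y,X=np.mgrid[y0:y1,x0:x1];p=ray('top',[[(w*X).sum()/w.sum(),(w*Y).sum()/w.sum()]],.035)[0]
    print(p,(p-[.4902,-.0992])@u)
t=np.array([.4902,-.0992])+u*.1009;go(*t,.056,-8);print(t)
```

```text
65.0
[ 0.585  -0.1493] 0.10088874283019005
4.0
[ 0.5803 -0.1511] 0.09648406410295221
70.0
[ 0.5851 -0.1492] 0.10101126492112343
shift [-0.0003  0.1007  0.0003] turn 0.0001 now [ 0.4904 -0.0991  0.0562] close -7.97 grip 0.0201 F [ 1.2  0.2 -0.4] q7 -0.03 t 53.05
[ 0.5901 -0.1133]
```

Both cameras agree on 0.1008 m. Sliding the grip there.

>>> arm_command(moves="0 0.03 0 0; 0 0.06 0 0; 0 0.085 0 0; 0 0.097 0 0; 0 0.1005 0 0")

```text
time_s: 53.68
tcp_pos: [0.5893, -0.1131, 0.0561]
tcp_rot: [-0.0, 0.755, 0.656, -0.0]
wrist_force: [-1.6, 1.0, 3.3]
grip_width: 0.0199
finger_force: 10.0
```

>>> arm_command(moves="0 0 0 0; 0 0 0 0; 0 0 0 0")

```text
time_s: 54.05
tcp_pos: [0.5896, -0.1131, 0.0562]
tcp_rot: [0.0, 0.755, 0.656, 0.0]
wrist_force: [0.2, -0.3, -0.8]
grip_width: 0.0196
finger_force: 10.0
```

Run:
```python
from h import *
go(.5901,-.1133,.056,-8)
```

```text
shift [-0.0001  0.0006  0.0002] turn 0.0001 now [ 0.5896 -0.1131  0.0562] close -7.97 grip 0.0196 F [ 0.2 -0.3 -0.8] q7 -0.02 t 54.05
```

Half a millimetre off is good enough. Releasing and backing away.

>>> arm_command(moves="0 0 0 0; 0 0 0 0; 0 0 0 0; 0 0 0 0; 0 0 0 0", gripper=1)

```text
time_s: 54.68
tcp_pos: [0.5897, -0.113, 0.0562]
tcp_rot: [-0.0, 0.755, 0.656, 0.0]
wrist_force: [0.6, 1.1, -0.6]
grip_width: 0.068
finger_force: 0.0
```

>>> arm_command(moves="0 0 -0.05 0; 0 0 -0.1 0; 0 0 -0.16 0; 0 0 -0.2 0; 0 0 -0.2 0")

```text
time_s: 55.3
tcp_pos: [0.5917, -0.1135, 0.2598]
tcp_rot: [0.003, 0.755, 0.656, 0.003]
wrist_force: [-0.3, -0.1, -0.8]
grip_width: 0.0884
finger_force: 0.0
```

>>> arm_command(moves="0.15 -0.1 0 0; 0.15 -0.1 0 0; 0.15 -0.1 0 0; 0.15 -0.1 0 0")

```text
time_s: 55.8
tcp_pos: [0.5086, 0.0544, 0.2551]
tcp_rot: [-0.002, 0.752, 0.66, -0.001]
wrist_force: [0.6, -0.4, -0.2]
grip_width: 0.0883
finger_force: 0.0
```

>>> arm_command(moves="-0.3 0 0 0; -0.3 0 0 0; -0.3 0 0 0; -0.3 0 0 0; -0.3 0 0 0")

```text
time_s: 56.42
tcp_pos: [0.4681, -0.2518, 0.2553]
tcp_rot: [-0.0, 0.756, 0.655, -0.001]
wrist_force: [0.4, 0.0, 0.6]
grip_width: 0.0877
finger_force: 0.0
```

Run:
```python
from h import *
u=np.array([np.cos(np.radians(-8.05)),np.sin(np.radians(-8.05))])
print(r.read_state()['tcp_pos'])
a=optics.grab_frame("top");b=optics.grab_frame("scene")
for n,im,z in(('top',a,PB['top']),('scene',b,(180,325,245,420))):
    h=up(im);show(n,'wood',mrect(n,mask(h,(8,90,80),(22,255,255))&box(*z),.132,5000,60000))
    g=mrect(n,mask(h,(10,5,140),(60,95,255))&(box(210,240,340,366) if n=='top' else box(265,300,275,315)),.084,300,6000)
    show(n,'grip',g);[print((o['rect']/1000-[.4902,-.0992])@u) for o in g]
cv2.imwrite('pics/fin.png',np.hstack([cv2.resize(a[140:300,200:440],(400,267)),cv2.resize(b[180:380,230:500],(400,296))[:267]])[:,:,::-1])
```

```text
[ 0.4681 -0.2518  0.2553]
top wood [312. 220.] [572.9  32.6] [572.3  32.9] (132, 82) -6.9
top grip [357. 217.] [ 588.8 -112.9] [ 588.9 -112.8] (23, 15) 84.5
0.09954692919939306
scene wood [341. 240.] [577.4  29.1] [580.2  28. ] (134, 82) -7.3
scene grip [311. 291.] [ 640.5 -103.8] [ 639.5 -103.5] (52, 17) -8.7
scene grip [278. 284.] [ 574.7 -153.4] [ 575.1 -157.5] (44, 22) -31.4
scene grip [301. 280.] [ 598.5 -108.2] [ 593.9 -109.1] (40, 39) 11.5
0.14946315112033853
0.09125737461261252
0.10849317279688238
```

View pics/fin.png

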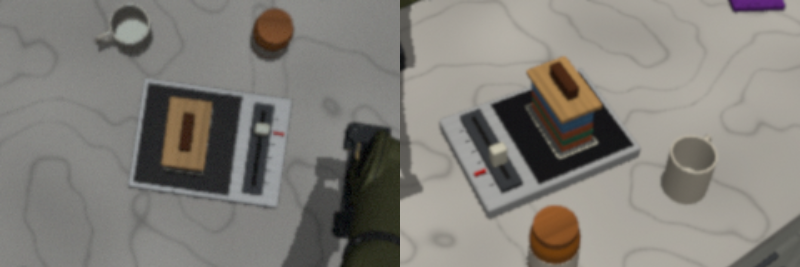

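The pile and cover sit square on the pad, and the grip is level with the clip to within about 1 mm. The bystanders are untouched and the arm is clear, so I'm handing in.

```bash
python3 -c "
from bench import ticket
print(ticket.close_job())"
```

```text
the job is handed in; nothing more can be done
None
```

The job is done and handed in: the slider went fully to off, all five plates are piled squarely on the pad with the cover board on top, and the heat grip is level with the red clip to within about 1 mm; the jar, mug, bottle and look-alikes were left alone.

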